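# Seat the seed plate on its cross dog

### The arm

A 6-joint arm with a two-finger parallel gripper is mounted at the origin on the work surface; the furniture and walls round the work are solid. World frame = base frame: x ahead of the robot, y to its left, z up, the work surface at z = 0. Lengths are in mm, angles in rad, forces in N, time in s.
With the tool pointing down it reaches from about 275 to 825 mm from the base axis. Payload 5.2 kg.
Tool frame: the origin (TCP) lies on the centre line of the jaws, within the pads' length; the fingertips stand 19 mm ahead of it and the grasp point (between the pads) is the TCP; z points along the fingers, y is the direction in which the jaws open and shut (so a half turn about z gives the same grasp; the last joint's range is limited). The gripper opens to 93 mm and grips with 3 to 60 N. Pads are 15 mm wide; open, the fingers measure 128 mm over their backs; the gripper's body (75 mm by 188 mm) begins 65 mm behind the grasp point.
Start: joints at [1.072, 0.259, 1.535, -0, 1.348, -0.203], TCP at [160.306, 526.125, 237.653] pointing down, gripper open.
Joint ranges: [-3.14, 3.14], [-0.91, 2.08], [0.19, 2.58], [-1.22, 4.36], [0.22, 2.71], [-3.12, 3.12]. Speed limits (rad/s): [2.57, 2.57, 3.14, 3.14, 3.14, 3.14].

### API

Orientations are given as a unit quaternion [x, y, z, w].
In Python, from workcell import ctrl, viewer gives the robot as it stands.
- The arm moves only by the tool arm_command, never from a script. Its argument "series" is a list that holds one entry, the list of rows, each a list of 7 numbers: the shift along the tool's x, y, z in mm, then the turn, a rotation vector about the tool's x, y, z in degrees, then the closure, from -1 (fully open) to 1 (shut), so that 0 is half open. A call has 1 to 5 rows; each row is the pose to reach, as a shift and turn from the pose commanded when the call began, along the tool's axes at that moment; what a row does not reach only later rows make up. A row lasts 1/10 s, in which the tool goes at most 50 mm and 8.59 degrees, less where a joint would pass 70% of its speed; a pose out of reach is approached as far as the arm can. A call with a gripper value outside its range is refused whole. The fingers move at their own pace and stop on an object; "squeeze" is the grip in N (left out, the last holds). Time passes only in rows, so rows that repeat a pose let the fingers close. It gives the time, the measured TCP pose, the force and the opening at its end, in the units of the state.
- ctrl.read_state(): the state, without advancing time (a new reading comes with each control period).
- viewer.capture(name): name is "scene" or "side" or "wrist"; returns a dict with "frame" (384x512x3 uint8, red, green, blue), "mtx" (3x3 intrinsics, pixels), "pose" (4x4, takes a point from camera to world coordinates); the wrist camera has in their place "tool_from_camera" (4x4, takes a point from camera to tool coordinates, whose origin is the TCP and whose axes are the flange's). Camera axes: x right, y up, looking along -z (the intrinsics and any distortion apply to the point x, -y, -z); pixel columns grow to the right and rows downward; lengths in mm; the calibration is good to about 2 mm. A picture is of the moment at which its call begins: read the wrist's pose just before it. There is no depth.
- ctrl.finish_job(): hands the job in, once; it reports no verdict.
Trained networks look in the newest picture that a camera, given by its name, has taken for a name from the list of things; names that differ only in an ending like _2 or _b are one class to them, and where a whole thing is asked for, a point or a joint stands for the part that bears it (a point fixed in the world has none). Each returns a list of dicts, best first, with "confidence" (0 to 1); they miss things now and then, are a little off and sometimes report something else, mostly with a low value. They report only what shows in the picture. A call takes as long as a camera call.
- viewer.recognise(camera, name): "centre" ([x, y, z] in mm, in world coordinates, good to about 4 mm: the middle of the surface that is visible of it).
- viewer.outline_of(camera, name): "mask" (384x512 bool, what is visible of it).
The state is a dict: "time_s": time; "joint_positions": joint angles; "qd": joint speeds; "effort": joint torques, N m; "tool_pos": TCP position; "eef_rot": TCP orientation; "force": force on the tool from outside, world axes, zero at the start; "torque": the same for the moment, N m; "opening": opening from 0.0 (shut) to 1.0 (fully open).
Only numpy, scipy, OpenCV 4.12 (cv2) and the standard library are available. Lean on these libraries where they do the work, as an engineer would, in place of code of your own. Each camera call takes 0.05 s, during which the arm holds its last target.

### The job

The orange seed plate is riding high on its seeder drive because its socket is out of line with the cross-shaped drive dog underneath. Take it by its finger bar, press it down and turn it while you press until it drops over the dog, and leave it fully home, flat on its drive. Leave the blue plate on the other drive as it is.

Things in the scene. Friction and masses are not known exactly. Their poses are not given: they have to be found in the camera images.
- orange_drive: Fixed seeder drive under the orange plate: grey housing 130 x 130 mm, 59 high; round steel seat, its top 66 mm above the table; on it, hidden by the plate, a brass cross dog (bars 40 x 6 mm, 12 high) that does not turn and a round nose (16 across, 19 high). Origin: centre of the underside, on the table; z up; x, y along the dog's bars and the housing's sides. The blue plate has a like drive.
- orange_plate: Loose orange plate, 100 mm across, 0.12 kg. Origin: centre of its underside; x along its finger bar. Underneath: a cross socket along x and y, arms 13 mm wide, 20 deep. It lies on the dog, round the nose, 30 to 60 deg out of line. It drops 12 mm, from 78 to 66 mm above the table, at any quarter turn when the bar is within about 10 deg of square to the housing; if gripped, only when pushed down.
- orange_grip (a point): Grip point in the orange plate's upright finger bar: on the plate's axis, 46 mm above its underside, 14 mm below the bar's top. The bar is 50 mm long (x), 14 mm wide (y) and stands 36 mm clear above the flat round hub cap (54 mm across, its top 22 mm below this point). Axes as the plate's.
- blue_grip (a point): The same point of the blue plate's finger bar. The blue plate is loose, of the same shape, and already home on its own drive, its bar about square to that housing; leave it alone.

How it is judged (in metres and radians):
On the way:
1. the orange plate is pressed down (over 3 N) on its drive while it still rides high on the dog (contact force between orange_plate and orange_drive above 3 N and z of orange_plate in the frame of orange_drive above 0.072 m and horizontal distance between orange_plate and orange_drive below 0.008 m), for 0.1 s.
At the end, for the whole second after the job is handed in: The orange plate is home on its drive: its underside less than 3 mm above the seat, its axis within 10 mm of the drive's and upright within 4.5 degrees; the blue plate is within 20 mm of where it was (z of orange_plate in the frame of orange_drive below 0.069 m and horizontal distance between orange_plate and orange_drive below 0.01 m and angle between orange_plate's own z axis and vertical below 0.08 rad and distance of blue_grip from where it was at the start of the episode below 0.02 m); the robot touches nothing.
It fails at once if the blue plate is moved more than 20 mm (distance of blue_grip from where it was at the start of the episode above 0.02 m).
It also fails if it takes over 32 s, if anything falls off the work surface, if the arm or the gripper's body presses on something with over 40 N, if the wrist force passes 120 N, or if a joint passes its speed limit or range.

## Working session

There is one attempt and no reset: what is moved stays moved. The work goes in short steps, Python scripts to look and compute and a tool call to move; the robot and the scene stay as the last step left them, time stands still between calls to the robot, and variables do not carry over. Pictures are saved under pics/ and viewed, and the job is handed in when it is done.

Besides the shell and the picture viewer there is one more tool, called after "Emit:" as name(argument=value, ...) on one line, values as JSON. arm_command: Moves the arm, as the interface text tells. Its arguments: {"type":"object","properties":{"series":{"type":"array"},"squeeze":{"type":"number"}},"required":["series"]}

```bash
mkdir -p pics; ls; cat > h.py <<'E'
import numpy as np, cv2
from scipy.spatial.transform import Rotation as R
from workcell import ctrl, viewer
def save(n,f): cv2.imwrite('pics/'+n+'.png',cv2.cvtColor(f,cv2.COLOR_RGB2BGR))
def ray(c,uv,z):
    K=c['mtx'];T=c['pose'];d=np.linalg.inv(K)@[uv[0],uv[1],1];d=np.array([d[0],-d[1],-d[2]])
    d=T[:3,:3]@d;o=T[:3,3];return o+d*(z-o[2])/d[2]
def proj(c,p):
    T=c['pose'];q=T[:3,:3].T@(np.array(p)-T[:3,3]);q=c['mtx']@[q[0],-q[1],-q[2]];return q[:2]/q[2]
E
python3 - <<'E'
from h import *
s=ctrl.read_state();print(s)
ims=[]
for n in ['scene','side','wrist']:
    c=viewer.capture(n);print(n,[k for k in c]);save(n+'0',c['frame'])
    for t in ['orange_grip','blue_grip','orange_plate']:
        try: print(t,viewer.recognise(n,t)[:2])
        except Exception as e: print(t,e)
    if 'pose' in c: print(np.round(c['pose'],2).tolist(),c['mtx'].tolist())
    else: print(np.round(c['tool_from_camera'],3).tolist())
E
```

```text
pics
{'time_s': 0.0, 'joint_positions': array([ 1.07218291e+00,  2.59342989e-01,  1.53609192e+00, -2.72034633e-05,
        1.34800561e+00, -2.02813207e-01]), 'qd': array([-0.00033701, -0.00036473, -0.00040266,  0.0011427 , -0.00060887,
       -0.00141137]), 'effort': array([ 3.98652674e-04, -4.37308109e+01, -2.84003073e+01,  7.18119275e-02,
        4.16957424e-02, -2.05240558e-04]), 'tool_pos': array([160.06578949, 525.64545733, 236.81414907]), 'eef_rot': array([ 1.47358441e-01,  9.89082725e-01, -8.72246112e-04, -3.04977516e-04]), 'force': array([ 0.23855738, -0.07129668, -0.1952198 ]), 'torque': array([ 0.03322183,  0.01851667, -0.0399606 ]), 'opening': 1.003856812744116}
scene ['frame', 'mtx', 'pose']
orange_grip [{'centre': [503.1, 110.0, 88.3], 'confidence': 0.91}]
blue_grip []
orange_plate [{'centre': [503.3, 112.2, 88.4], 'confidence': 0.87}]
[[0.8, 0.25, -0.54, 19.0], [-0.59, 0.37, -0.71, -655.82], [0.02, 0.89, 0.45, 528.73], [0.0, 0.0, 0.0, 1.0]] [[488.3765123832302, 0.0, 254.00877882163473], [0.0, 488.3765123832302, 190.30563175956604], [0.0, 0.0, 1.0]]
side ['frame', 'mtx', 'pose']
orange_grip [{'centre': [508.3, 139.0, 89.9], 'confidence': 0.69}]
blue_grip [{'centre': [488.5, -99.7, 84.3], 'confidence': 0.63}, {'centre': [499.7, 178.4, 54.3], 'confidence': 0.21}]
orange_plate [{'centre': [509.8, 147.3, 88.7], 'confidence': 0.88}]
[[-0.98, 0.12, -0.17, 341.33], [-0.21, -0.47, 0.86, 746.72], [0.02, 0.87, 0.48, 520.15], [0.0, 0.0, 0.0, 1.0]] [[366.11971976190404, 0.0, 255.75630604837153], [0.0, 366.11971976190404, 188.96174728866518], [0.0, 0.0, 1.0]]
wrist ['frame', 'mtx', 'tool_from_camera']
orange_grip []
blue_grip []
orange_plate []
[[-0.001, 0.965, 0.261, 71.238], [1.0, 0.001, -0.001, -0.195], [-0.001, 0.261, -0.965, -147.102], [0.0, 0.0, 0.0, 1.0]]
```

```bash
python3 -c "
import cv2,numpy as np
a=cv2.imread('pics/scene0.png');b=cv2.imread('pics/side0.png')
cv2.imwrite('pics/ab.png',cv2.resize(np.hstack([a,b]),(800,300)))"
```

```text
(no output)
```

View pics/scene0.png

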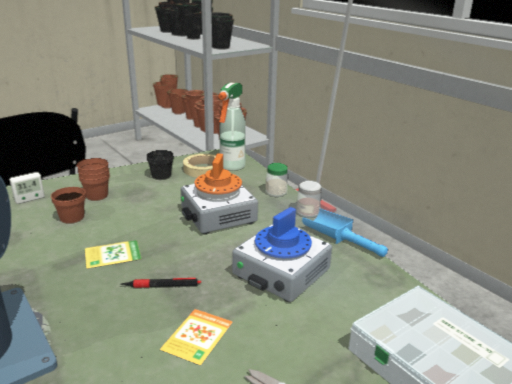

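View pics/side0.png

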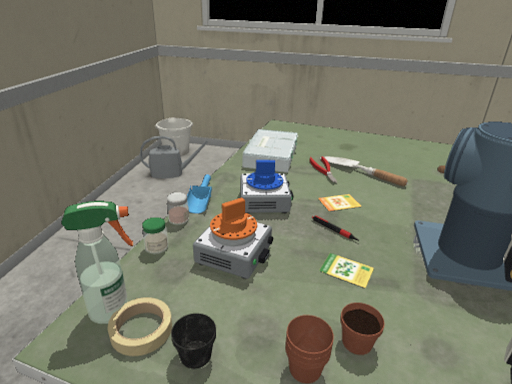

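```bash
python3 -c "
import cv2,numpy as np
a=cv2.imread('pics/scene0.png')[140:240,170:270];b=cv2.imread('pics/side0.png')[185:285,185:285]
cv2.imwrite('pics/z.png',cv2.resize(np.hstack([a,b]),(800,400),interpolation=cv2.INTER_CUBIC))"
```

```text
(no output)
```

View pics/z.png

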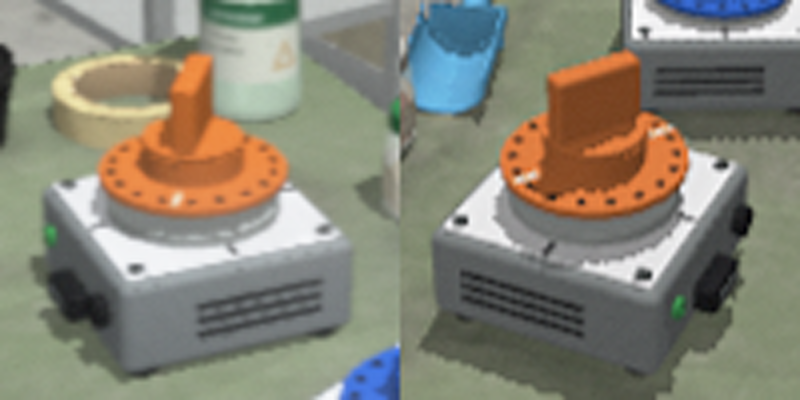

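```bash
python3 - <<'E'
from h import *
a=viewer.capture('scene');b=viewer.capture('side')
A=lambda u,v:(u/4+170,v/4+140)
B=lambda u,v:((u-400)/4+185,v/4+185)
print('top',ray(a,A(191,75),138),ray(b,B(595,74),138))
print('barline',ray(b,B(553,93),138),ray(b,B(636,56),138))
print('disc L/R',ray(a,A(100,165),84),ray(a,A(288,168),84),ray(b,B(501,160),84),ray(b,B(688,155),84))
print('housA',[np.round(ray(a,A(*p),59)) for p in [(45,187),(130,288),(350,238)]])
print('housB',[np.round(ray(b,B(*p),59)) for p in [(436,234),(650,290),(748,168)]])
E
```

```text
top [512.67052051 125.54103005 138.        ] [509.29785402 140.20501716 138.        ]
barline [524.46860963 162.64299876 138.        ] [493.66406657 117.81433832 138.        ]
disc L/R [475.97520429 158.17157747  84.        ] [555.47646131  99.56070132  84.        ] [557.55868716 149.67728425  84.        ] [464.25665459 121.27433961  84.        ]
housA [array([463., 197.,  59.]), array([443.,  74.,  59.]), array([564.,  56.,  59.])]
housB [array([581., 186.,  59.]), array([465., 203.,  59.]), array([437.,  90.,  59.])]
```

```bash
python3 - <<'E'
from h import *
a=viewer.capture('scene');b=viewer.capture('side')
print('bottle base',ray(a,(233,168),0),ray(b,(105,318),0))
for z in (180,220,260): print(z,ray(a,(232,88),z),ray(b,(92,205),z))
print(proj(a,(510,131,124)),ctrl.read_state()['time_s'])
E
```

```text
bottle base [686.56481673 325.90895689   0.        ] [687.43189847 354.75254475   0.        ]
180 [759.19655049 437.08683739 180.        ] [728.30047565 273.4528482  180.        ]
220 [674.29460307 311.72887334 220.        ] [682.79560393 329.10670413 220.        ]
260 [589.39265564 186.37090928 260.        ] [637.29073221 384.76056007 260.        ]
[215.32812586 164.44028371] 0.8
```

Emit:
arm_command(series=[[[-40,-25,0,0,0,8,-1],[-80,-50,0,0,0,16,-1],[-120,-75,0,0,0,24,-1],[-160,-100,0,0,0,32,-1],[-200,-125,0,0,0,40,-1]]])

```text
time_s: 1.3
tool_pos: [316.1, 346.8, 237.9]
eef_rot: [0.479, 0.878, 0.0, 0.0]
force: [0.6, 0.2, 0.1]
opening: 1.002
```

Emit:
arm_command(series=[[[-48,8,0,0,0,8,-1],[-96,15,0,0,0,16,-1],[-144,23,0,0,0,24,-1],[-192,31,0,0,0,32,-1],[-240,38,0,0,0,40,-1]]])

```text
time_s: 1.8
tool_pos: [479.1, 166.1, 237.9]
eef_rot: [0.751, 0.661, 0.0, 0.0]
force: [0.2, -0.5, 0.1]
opening: 1.0
```

Emit:
arm_command(series=[[[-16,18,0,0,0,8,-1],[-31,35,0,0,0,16,-1],[-31,35,0,0,0,24,-1],[-31,35,0,0,0,28,-1],[-31,35,0,0,0,28,-1]]])

```text
time_s: 2.3
tool_pos: [509.1, 132.5, 237.6]
eef_rot: [0.887, 0.462, -0.0, -0.0]
force: [-0.4, 0.9, 0.2]
opening: 1.002
```

```bash
python3 - <<'E'
from h import *
import pickle
s=ctrl.read_state();c=viewer.capture('wrist');print(s['tool_pos'],s['eef_rot'],s['joint_positions'])
T=np.eye(4);T[:3,:3]=R.from_quat(s['eef_rot']).as_matrix();T[:3,3]=s['tool_pos']
c['pose']=T@c['tool_from_camera'];pickle.dump(c,open('w.pkl','wb'));save('w1',c['frame'])
print(viewer.recognise('wrist','orange_grip'),proj(c,(510,131,138)),proj(c,(510,131,84)))
E
```

```text
[509.06932398 132.48728395 237.55379202] [ 8.87073958e-01  4.61627322e-01 -7.61321631e-05 -5.63483505e-05] [4.23554044e-02 2.15640302e-01 1.59165355e+00 3.86505457e-05
 1.33448447e+00 6.53485059e-01]
[{'centre': [520.4, 133.1, 81.5], 'confidence': 0.93}] [260.79279839 200.20451803] [260.65461011 185.16055163]
```

View pics/w1.png

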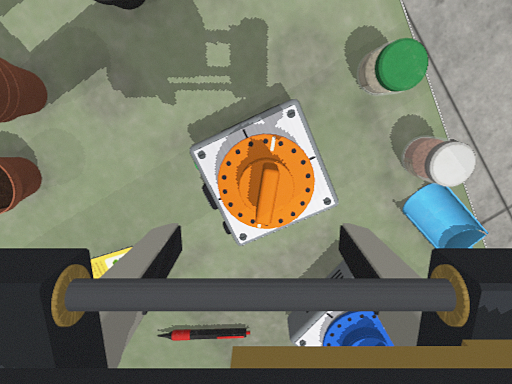

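```bash
python3 - <<'E'
import cv2
a=cv2.imread('pics/w1.png')[90:250,180:345]
cv2.imwrite('pics/w1z.png',cv2.resize(a,None,fx=3.7,fy=3.7,interpolation=cv2.INTER_CUBIC))
E
```

```text
(no output)
```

View pics/w1z.png

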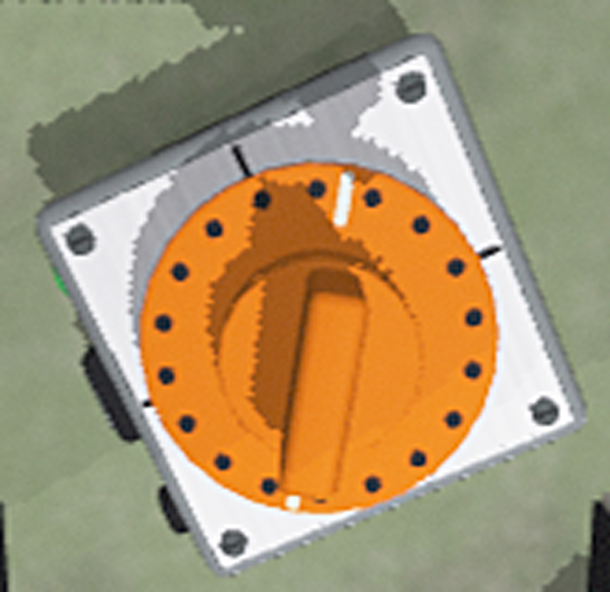

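```bash
python3 - <<'E'
from h import *
import pickle
c=pickle.load(open('w.pkl','rb'))
P=lambda u,v,z:ray(c,(180+(u+.5)/3.7-.5,90+(v+.5)/3.7-.5),z)
b=[P(*p,59) for p in [(80,240),(411,88),(545,411),(233,543)]]
print('housing c',np.mean(b,0)); 
for i in range(4):
    d=b[(i+1)%4]-b[i];print(np.linalg.norm(d),np.degrees(np.arctan2(d[1],d[0])))
print('disc',P(318,338,84.), 'bar',P(325,394,138))
for q in [((316,290),(283,492)),((367,297),(334,498))]:
    d=P(*q[0],138)-P(*q[1],138);print('bar dir',np.linalg.norm(d),np.degrees(np.arctan2(d[1],d[0])))
d=P(343,200,86)-P(293,502,86);print('marks',np.degrees(np.arctan2(d[1],d[0])))
print(ctrl.read_state()['tool_pos'])
E
```

```text
housing c [515.33859831 129.51536943  59.        ]
104.15437144583716 -10.852932301531693
103.8275415749646 -100.59204025573021
104.26120057900361 169.29580287623543
104.09776293714077 79.34867624631083
disc [516.59470792 131.69647272  84.        ] bar [516.67600114 130.70328251 138.        ]
bar dir 48.402659704279635 46.023470304473825
bar dir 48.23328805996057 46.65443672522218
marks 46.05881945866796
[508.90522861 132.82639369 237.68439229]
```

Emit:
arm_command(series=[[[2,7,40,0,0,8,-1],[2.4,7,80,0,0,8.8,-1],[2.4,7,105,0,0,8.8,-1],[2.4,7,110,0,0,8.8,-1],[2.4,7,110,0,0,8.8,-1]]])

```text
time_s: 2.9
tool_pos: [515.7, 131.0, 127.4]
eef_rot: [0.919, 0.393, -0.001, -0.0]
force: [1.0, -0.2, 0.5]
opening: 1.0
```

```bash
python3 - <<'E'
from h import *
s=ctrl.read_state();print(s['tool_pos'],s['force'])
a=viewer.capture('scene');b=viewer.capture('side');w=viewer.capture('wrist')
x=np.hstack([cv2.resize(a['frame'][110:240,150:280],(390,390)),cv2.resize(b['frame'][150:280,170:300],(390,390))]);save('g1',x);save('g1w',w['frame'])
E
```

```text
[515.67884345 130.97078545 127.38288756] [ 0.95239341 -0.19732227  0.53121587]
```

View pics/g1.png

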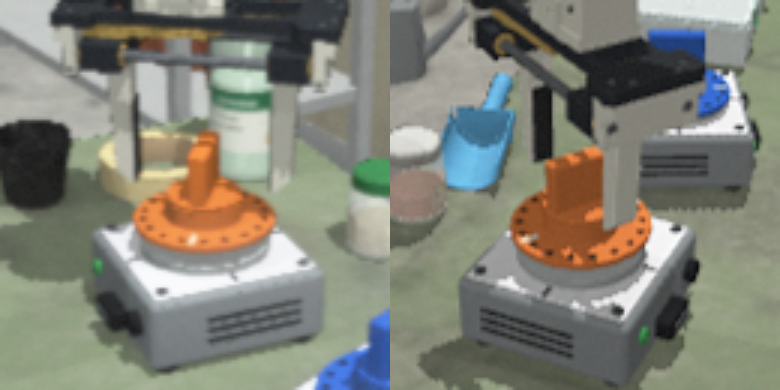

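View pics/g1w.png

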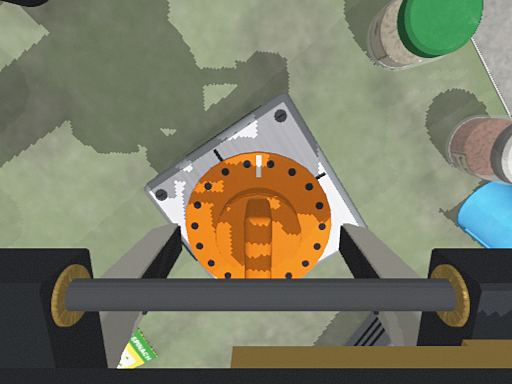

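The jaws straddle the bar, which is vertical and centred in the wrist view (column ~258). Close.

Emit:
arm_command(series=[[[0,0,0,0,0,0,1],[0,0,0,0,0,0,1],[0,0,0,0,0,0,1],[0,0,0,0,0,0,1],[0,0,0,0,0,0,1]]], squeeze=40)

```text
time_s: 3.55
tool_pos: [516.0, 130.8, 127.7]
eef_rot: [0.92, 0.393, 0.0, 0.0]
force: [-0.2, -0.2, -0.3]
opening: 0.618
```

Emit:
arm_command(series=[[[0,0,0,0,0,0,1],[0,0,0,0,0,0,1],[0,0,0,0,0,0,1],[0,0,0,0,0,0,1],[0,0,0,0,0,0,1]]])

```text
time_s: 4.05
tool_pos: [516.0, 130.8, 127.6]
eef_rot: [0.92, 0.393, -0.0, 0.0]
force: [-0.3, -0.4, -0.0]
opening: 0.189
```

Emit:
arm_command(series=[[[0,0,0,0,0,0,1],[0,0,0,0,0,0,1],[0,0,0,0,0,0,1],[0,0,0,0,0,0,1]]])

```text
time_s: 4.45
tool_pos: [515.9, 130.8, 127.5]
eef_rot: [0.92, 0.393, -0.0, -0.0]
force: [0.7, -0.4, -0.8]
opening: 0.148
```

Emit:
arm_command(series=[[[0,0,1,0,0,0,1],[0,0,1,0,0,0,1],[0,0,1,0,0,0,1]]])

```text
time_s: 4.75
tool_pos: [516.0, 130.8, 127.5]
eef_rot: [0.92, 0.393, 0.0, 0.0]
force: [-2.4, 0.6, 5.8]
opening: 0.147
```

Emit:
arm_command(series=[[[0,0,1,0,0,0,1],[0,0,1,0,0,0,1],[0,0,1,0,0,-4,1],[0,0,1,0,0,-8,1],[0,0,1,0,0,-12,1]]])

```text
time_s: 5.25
tool_pos: [517.1, 131.0, 127.4]
eef_rot: [0.873, 0.488, 0.002, 0.001]
force: [-1.6, 1.1, 8.9]
opening: 0.15
```

Emit:
arm_command(series=[[[0,0,0.5,0,0,-5,1],[0,0,0.5,0,0,-10,1],[0,0,1,0,0,-14,1],[0,0,1,0,0,-18,1],[0,0,1,0,0,-21,1]]])

```text
time_s: 5.75
tool_pos: [516.3, 130.9, 125.1]
eef_rot: [0.769, 0.639, 0.0, 0.0]
force: [0.2, 0.4, -1.3]
opening: 0.148
```

Emit:
arm_command(series=[[[0,0,3,0,0,0,1],[0,0,6,0,0,0,1],[0,0,8.5,0,0,0,1],[0,0,9.5,0,0,0,1],[0,0,10,0,0,0,1]]])

```text
time_s: 6.25
tool_pos: [515.7, 130.8, 115.5]
eef_rot: [0.77, 0.638, -0.0, -0.0]
force: [-5.2, -0.3, 13.3]
opening: 0.145
```

Emit:
arm_command(series=[[[0,0,-1,0,0,0,1],[0,0,-1,0,0,0,-1],[0,0,-1,0,0,0,-1],[0,0,-1,0,0,0,-1],[0,0,-1,0,0,0,-1]]])

```text
time_s: 6.75
tool_pos: [516.1, 130.7, 115.5]
eef_rot: [0.77, 0.638, -0.0, -0.0]
force: [-0.1, 0.6, -0.4]
opening: 0.446
```

Emit:
arm_command(series=[[[0,0,-1,0,0,0,-1],[0,0,-1,0,0,0,-1],[0,0,-1,0,0,0,-1],[0,0,-1,0,0,0,-1],[0,0,-1,0,0,0,-1]]])

```text
time_s: 7.25
tool_pos: [516.0, 130.8, 116.6]
eef_rot: [0.77, 0.638, -0.0, -0.0]
force: [0.6, 0.2, -0.4]
opening: 0.875
```

Emit:
arm_command(series=[[[0,0,-25,0,0,0,-1],[0,0,-60,0,0,0,-1],[0,0,-100,0,0,0,-1],[0,0,-120,0,0,0,-1],[0,0,-120,0,0,0,-1]]])

```text
time_s: 7.75
tool_pos: [517.9, 130.9, 240.1]
eef_rot: [0.77, 0.638, 0.003, 0.002]
force: [0.6, 0.1, -0.3]
opening: 0.999
```

```bash
python3 - <<'E'
from h import *
s=ctrl.read_state();print(s['tool_pos'],s['force'],s['time_s'])
a=viewer.capture('scene');b=viewer.capture('side');w=viewer.capture('wrist')
x=np.hstack([cv2.resize(a['frame'][130:240,160:270],(390,390)),cv2.resize(b['frame'][170:280,180:290],(390,390))]);save('e1',x);save('e1w',w['frame'])
E
```

```text
[517.94069096 130.888224   240.14497827] [ 0.64039164  0.09728122 -0.25702988] 7.75
```

View pics/e1.png

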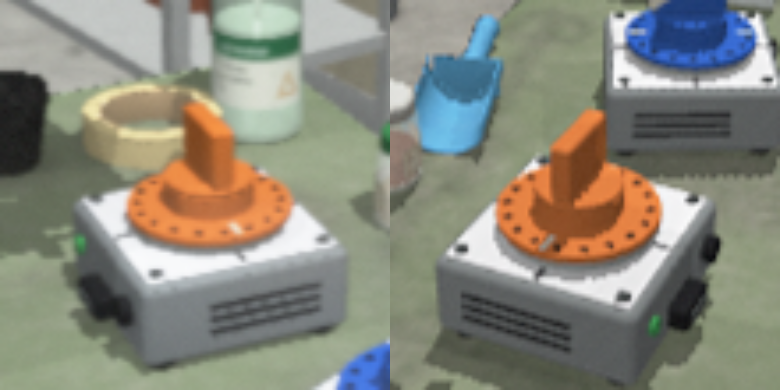

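View pics/e1w.png

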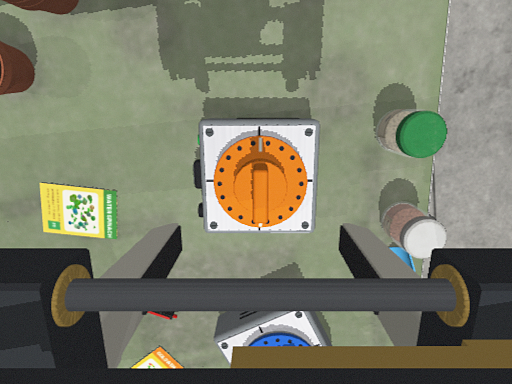

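The plate sits flush with its bar square to the housing (bar at column 260, rows ~165–225), the tick marks line up, and the gripper is clear. Handing in.

```bash
python3 - <<'E'
from h import *
print(ctrl.finish_job(), ctrl.read_state()['time_s'])
E
```

```text
the job is handed in; nothing more can be done
the job is handed in; nothing more can be done
```

The orange plate is home on its drive, and I handed the job in at about 8 s of the 32 s allowed.

- **Moves:** I gripped the bar with 40 N and pressed down with about 6–9 N while the plate rode high. I turned it about 33° counter-clockwise, seen from above, until the bar was square to the housing. It then went down the full 12 mm: the tool height went from 127.5 to 115.5 mm, with 13 N at the seat. After that I eased off, opened the jaws and lifted clear.
- **Last checks:** The final pictures show the plate flat on the seat with its bar lined up with the housing's marks. The gripper is open about 100 mm above it and the force reads about zero.
- **Blue plate:** I never came near it. It looks unmoved in the pictures, but I did not measure its position again.
- **Disagreement:** The first position estimates from the fixed cameras differed from the wrist camera's by about 5 mm (about 510 against 516 mm in x). I used the wrist camera's, and the jaws closed with almost no side force.

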